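# Weed out the rocking tins, then start the tag printer

### The arm

A 6-joint arm with a two-finger parallel gripper is mounted at the origin on the work surface. World frame = base frame: x ahead of the robot, y to its left, z up, the work surface at z = 0. Lengths are in m, angles in degrees, forces in N, time in s.
With the tool pointing down it reaches from about 0.35 to 0.875 m from the base axis. Payload 4.2 kg.
Tool frame: the origin (TCP) lies on the front face of the gripper's body, between the roots of the fingers; the fingertips stand 70 mm ahead of it and the grasp point (between the pads) lies 51 mm ahead of it; z points along the fingers, y is the line along which they close (so a half turn about z gives the same grasp; the last joint's range is limited). The gripper opens to 87 mm and grips with 3 to 60 N. Pads are 19 mm wide; open, the fingers measure 117 mm over their backs; the gripper's body (75 mm by 190 mm) begins 51 mm behind the grasp point.
Start: joints at [90.103, 22.042, 0.453, 0, -68.411, -14.817], TCP at [0.159, 0.604, 0.292] pointing down, gripper open.
Joint ranges: [-179.83, 179.83], [-69.29, 118.12], [-61.27, 80.66], [-181.25, 117.63], [-171.15, -9.14], [-177.46, 177.46]. Speed limits (degrees/s): [159.86, 159.86, 180, 180, 180, 180].

### API

Orientations are given as a 3x3 rotation matrix whose columns are the frame's x, y, z axes.
In Python, from station import r gives the robot as it stands.
- The arm moves only by the shell command python3 -m pendant 'ROWS' [OPENING]. ROWS is JSON, a list of rows, each a list of 2 entries, a list of its own where there are three numbers: the shift along the tool's x, y, z in mm, then the turn, a rotation vector about the tool's x, y, z in rad. A call has 1 to 10 rows; each row is the pose to reach, as a shift and turn from the pose commanded when the call began, along the tool's axes at that moment; what a row does not reach only later rows make up. A row lasts 1/10 s, in which the tool goes at most 50 mm and 8.59 degrees, less where a joint would pass 70% of its speed; a pose out of reach is approached as far as the arm can. A call with a gripper value outside its range is refused whole. OPENING is the opening, from 0 (shut) to 1 (fully open), set as the call begins (- or left out, the last holds). The fingers move at their own pace and stop on an object; the grip force is fixed at half the most. Time passes only in rows, so rows that repeat a pose let the fingers close. It gives the time, the measured TCP pose, the force, the opening and the grip force at its end, in the units of the state.
- r.sense(): the state, without advancing time (a new reading comes with each control period).
- r.capture(name): name is "scene" or "top" or "wrist"; returns a dict with "frame" (384x512x3 uint8, red, green, blue), "vertical_fov" (degrees; the focal length in pixels is half the picture's height over the tangent of half this angle, whatever the lens; pixels are square), "cx", "cy" (the principal point, pixels), "rvec" (rotation vector, rad) and "tvec" (3), from world to camera coordinates, as OpenCV has them. Camera axes: x right, y down, z forward; pixel columns grow to the right and rows downward; lengths in m; the calibration is good to about 2 mm. A picture is of the moment at which its call begins. There is no depth.
- r.finish_job(): hands the job in; it is judged then, once.
The state is a dict: "time_s": time; "joints": joint angles; "joint_velocities": joint speeds; "effort": joint torques, N m; "tcp_pos": TCP position; "ee_rot": TCP orientation; "wrist_force": force on the tool from outside, world axes, zero at the start; "moment": the same for the moment, N m; "gripper_width": opening from 0.0 (shut) to 1.0 (fully open); "gripper_force": force on a finger pad.
Only numpy, scipy, OpenCV 4.12 (cv2) and the standard library are available. Lean on these libraries where they do the work, as an engineer would, in place of code of your own. Each camera call takes 0.05 s, during which the arm holds its last target. There are 200 camera calls.

### The job

The herb tins in the middle of the bench all look alike, but some have a bulged base and rock when pressed at the edge of the lid: stand every steady tin upright in the bare aluminium tray and every rocking tin upright in the red tray, each flat on the tray's floor. When all the tins are sorted, and not before, turn the tag printer's selector to the green dot to start their tags; leave everything else on the bench where it is.

Things in the scene. Friction and masses are not known exactly. Their poses are not given: they have to be found in the camera images.
- tin_1_c (a point): sage round tin, steel lid, 66 mm diameter, 40 mm tall, 0.16 kg; its centre, z up. Four to six tins present. A sound one stands steady when pressed on the lid; one with a bulged base also stands upright by itself, on a bulge 14 mm wide, but a push of 4 to 10 N at the lid's edge tips it about 11 degrees (the edge sinks 5 mm); released, it comes upright again.
- tin_2_c (a point): sage round tin, steel lid, 66 mm diameter, 40 mm tall, 0.16 kg; its centre, z up. Four to six tins present. A sound one stands steady when pressed on the lid; one with a bulged base also stands upright by itself, on a bulge 14 mm wide, but a push of 4 to 10 N at the lid's edge tips it about 11 degrees (the edge sinks 5 mm); released, it comes upright again.
- tin_3_c (a point): sage round tin, steel lid, 66 mm diameter, 40 mm tall, 0.16 kg; its centre, z up. Four to six tins present. A sound one stands steady when pressed on the lid; one with a bulged base also stands upright by itself, on a bulge 14 mm wide, but a push of 4 to 10 N at the lid's edge tips it about 11 degrees (the edge sinks 5 mm); released, it comes upright again.
- tin_4_c (a point): sage round tin, steel lid, 66 mm diameter, 40 mm tall, 0.16 kg; its centre, z up. Four to six tins present. A sound one stands steady when pressed on the lid; one with a bulged base also stands upright by itself, on a bulge 14 mm wide, but a push of 4 to 10 N at the lid's edge tips it about 11 degrees (the edge sinks 5 mm); released, it comes upright again.
- tin_5_c (a point): sage round tin, steel lid, 66 mm diameter, 40 mm tall, 0.16 kg; its centre, z up. Four to six tins present. A sound one stands steady when pressed on the lid; one with a bulged base also stands upright by itself, on a bulge 14 mm wide, but a push of 4 to 10 N at the lid's edge tips it about 11 degrees (the edge sinks 5 mm); released, it comes upright again.
- tin_6_c (a point): sage round tin, steel lid, 66 mm diameter, 40 mm tall, 0.16 kg; its centre, z up. Four to six tins present. A sound one stands steady when pressed on the lid; one with a bulged base also stands upright by itself, on a bulge 14 mm wide, but a push of 4 to 10 N at the lid's edge tips it about 11 degrees (the edge sinks 5 mm); released, it comes upright again.
- good_tray: bare aluminium tray fixed to the table, for steady tins; outside 210 mm along its x, 230 mm along its y, rim 18 mm high, walls and floor 3 mm; origin under its centre at table height. It may lie on the left or the right
- reject_tray: red painted tray fixed to the table, for rocking tins; same size and origin as the aluminium one (210 mm along x, 230 mm along y, rim 18 mm, walls and floor 3 mm)
- selector (a joint): the tag printer's selector knob on a vertical axis: grows clockwise seen from above; it clicks into four detents at 0 (white dot), 0.6 (blue dot), 1.2 (green dot) and 1.8 rad (red dot), with stops just beyond the first and the last; it takes about 0.15 N m at most to turn
- selector_grip (a point): point on the knob's axis 84 mm above the table, at the middle of the height of its grip bar: a black upright bar 58 mm long, 14 mm thick and 26 mm high (top 95 mm above the table) on a 60 mm disc whose top is 70 mm above the table. The frame turns with the knob: the bar, with a white pointer line on one half, points 0.9 rad counter-clockwise (from above) from its x axis
- green_mark (a point): centre of the green dot (11 mm) on the printer's top, 45 mm from the knob's axis and 61 mm above the table; the pointer aims at it when the selector stands on green
- printer: grey tag printer fixed to the table, 110 mm along x, 200 mm along y, 60 mm tall; origin under its centre; the knob's axis is 8 mm to -x of it
- jar: amber glass jar with a wooden lid, 60 mm diameter, 90 mm tall, a bystander; origin under its centre
- stamp: wooden hand stamp, base 60 x 40 mm, 70 mm tall, a bystander; origin under its centre
- scissors: scissors lying flat, 200 mm long, a bystander; origin at the middle of the underside
- tags: stack of white tags, 85 x 55 x 30 mm, a bystander; origin under its centre
Mind the look-alikes: they are no part of the job. Leave any blue look-alike of the part that bears tin_5_c alone. What is shaped like the part that bears tin_2_c but turquoise is not meant.

How it is judged (in metres and radians):
On the way, in this order (a step that is already met when the one before it is completed fails the run):
1. every tin stands in its right tray: the steady ones in the aluminium, the rocking ones in the red (x of tin_1_c in the frame of good_tray between -0.078 and 0.078 m and y of tin_1_c in the frame of good_tray between -0.088 and 0.088 m and z of tin_1_c in the frame of good_tray between 0.016 and 0.03 m and angle between each of tin_1_c, tin_2_c, tin_3_c, tin_4_c, tin_5_c, tin_6_c's own z axis and vertical below 0.2 rad and x of tin_2_c in the frame of reject_tray between -0.078 and 0.078 m and y of tin_2_c in the frame of reject_tray between -0.088 and 0.088 m and z of tin_2_c in the frame of reject_tray between 0.016 and 0.03 m and x of tin_3_c in the frame of reject_tray between -0.078 and 0.078 m and y of tin_3_c in the frame of reject_tray between -0.088 and 0.088 m and z of tin_3_c in the frame of reject_tray between 0.016 and 0.03 m and x of tin_4_c in the frame of good_tray between -0.078 and 0.078 m and y of tin_4_c in the frame of good_tray between -0.088 and 0.088 m and z of tin_4_c in the frame of good_tray between 0.016 and 0.03 m and x of tin_5_c in the frame of reject_tray between -0.078 and 0.078 m and y of tin_5_c in the frame of reject_tray between -0.088 and 0.088 m and z of tin_5_c in the frame of reject_tray between 0.016 and 0.03 m and x of tin_6_c in the frame of good_tray between -0.078 and 0.078 m and y of tin_6_c in the frame of good_tray between -0.088 and 0.088 m and z of tin_6_c in the frame of good_tray between 0.016 and 0.03 m), for 0.3 s.
2. the selector stands on green (value of joint selector between 1.05 and 1.35 rad), for 0.3 s.
At the end, for the whole second after the job is handed in: Steady tins stand upright (0.2 rad) on the floor of the aluminium tray, rocking ones on that of the red tray (centre within 78 mm in x and 88 mm in y of the tray's centre, 16 to 30 mm above its underside); selector at 1.2 within 0.15 rad (all of step 1 and all of step 2); the robot touches nothing.
It fails at once if a bystander (jar, stamp, scissors, tags) is shifted by more than 30 mm (distance of any of jar, stamp, scissors, tags from where it was at the start of the episode above 0.03 m).
Of tin_1, tin_2, tin_3, tin_4, tin_5, tin_6 only 4 to 6 are there at a start; the rules pass over those that are not, and their reading is None.
At some moment in a run one of tin_1, tin_2, tin_3, tin_4, tin_5, tin_6 may be knocked a few centimetres aside while the robot is not near it.
It also fails if it takes over 210 s, if anything falls off the work surface, if the arm or the gripper's body presses on something with over 40 N, if the wrist force passes 120 N, or if a joint passes its speed limit or range.

## Working session

There is one attempt and no reset: what is moved stays moved. The work goes in short steps, Python scripts to look and compute and a shell command to move; the robot and the scene stay as the last step left them, time stands still between calls to the robot, and variables do not carry over. Pictures are saved under pics/ and viewed, at most 14 in all, crops included, and the job is handed in when it is done.

```bash
ls; mkdir -p pics; cat > h.py <<'E'
import numpy as np,cv2
from station import r
def cap(n,f=None):
    c=r.capture(n); 
    if f: cv2.imwrite('pics/'+f,c['frame'][:,:,::-1])
    return c
def K(c):
    h=c['frame'].shape[0]; f=h/2/np.tan(np.radians(c['vertical_fov'])/2)
    return np.array([[f,0,c['cx']],[0,f,c['cy']],[0,0,1.]])
def ray(c,u,v,z):
    R=cv2.Rodrigues(np.array(c['rvec'],float))[0]; t=np.array(c['tvec'],float).ravel()
    d=R.T@np.linalg.inv(K(c))@[u,v,1]; o=-R.T@t
    return o+d*(z-o[2])/d[2]
def proj(c,p):
    return cv2.projectPoints(np.array(p,float).reshape(-1,3),np.array(c['rvec'],float),np.array(c['tvec'],float),K(c),None)[0].reshape(-1,2)
E
python3 - <<'E'
from h import *
import pickle
for n in('top','scene'):
    c=cap(n,n+'0.png'); pickle.dump(c,open(n+'.pkl','wb')); print({k:v for k,v in c.items() if k!='frame'})
print(r.sense())
t=cv2.imread('pics/top0.png');cv2.imwrite('pics/top0b.png',cv2.resize(t,(800,600),interpolation=cv2.INTER_CUBIC))
E
```

```text
pics
{'vertical_fov': 55.52488537204315, 'cx': 250.02611652924233, 'cy': 191.49185405216917, 'rvec': array([ 2.17010323, -2.19054582,  0.06371478]), 'tvec': array([0.01143068, 0.48370029, 1.26229196])}
{'vertical_fov': 52.49817755102796, 'cx': 263.238775634421, 'cy': 188.8071537200461, 'rvec': array([ 0.82214557,  2.37578867, -1.2630177 ]), 'tvec': array([ 0.3694302 , -0.08524147,  1.50659279])}
{'time_s': 0.1, 'joints': array([ 9.01047576e+01,  2.20866226e+01,  3.87849501e-01, -2.38191652e-02,
       -6.84108565e+01, -1.48168125e+01]), 'joint_velocities': array([-0.03522274, -0.18863533,  0.15972967, -0.00063107, -0.02869215,
       -0.04546345]), 'effort': array([ 3.35867335e-04, -3.91684556e+01,  1.87936360e+01,  4.23195764e+00,
        1.34766064e-02, -7.17408375e-05]), 'tcp_pos': array([0.15860416, 0.60413176, 0.29127157]), 'ee_rot': array([[ 9.67175411e-01, -2.54109381e-01, -3.83059342e-04],
       [-2.54109644e-01, -9.67173524e-01, -1.91406966e-03],
       [ 1.15898205e-04,  1.94858019e-03, -9.99998095e-01]]), 'wrist_force': array([-0.18139861, -0.39951945, -1.19996375]), 'moment': array([-0.00703338, -0.00219257,  0.00270719]), 'gripper_force': 0.0, 'gripper_width': 1.000817451806404}
```

View pics/top0b.png

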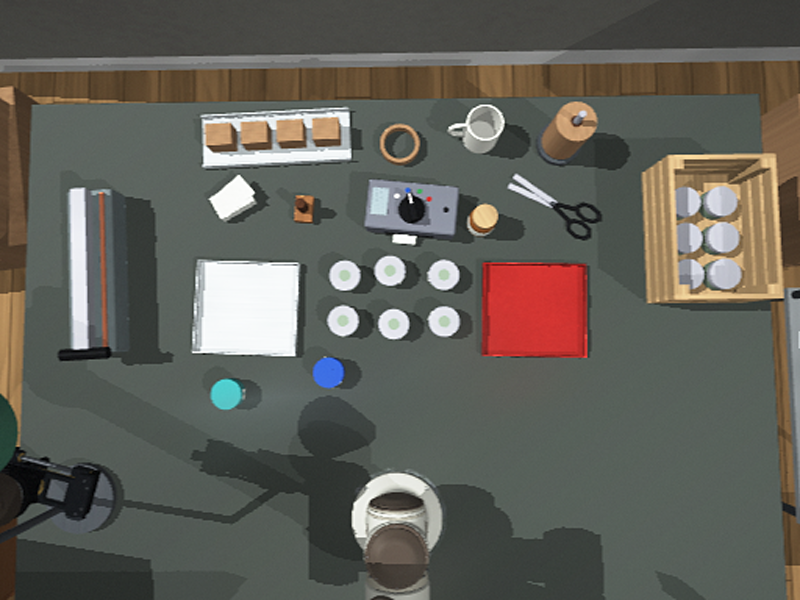

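View pics/scene0.png

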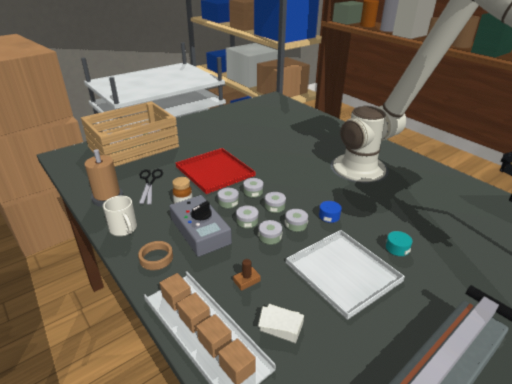

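The top view (800x600) shows six tins at about (345,275), (391,270), (443,274), (343,321), (393,323) and (443,321). The aluminium tray is at left, around (247,308), and the red tray at right, around (536,310). The knob is at (411,208), with the jar, scissors, stamp and tags around the printer. Next I measure positions.

```bash
cat >> h.py <<'E'
def tins(c,bb=(190,155,310,225)):
    x0,y0,x1,y1=bb; g=cv2.cvtColor(c['frame'],cv2.COLOR_RGB2GRAY)[y0:y1,x0:x1]
    n,l,s,ce=cv2.connectedComponentsWithStats((g>150).astype(np.uint8))
    out=[]
    for i in range(1,n):
        if s[i,4]>150: out.append((ce[i]+[x0,y0],s[i,2:5]))
    return out
E
python3 - <<'E'
from h import *
import pickle
c=pickle.load(open('top.pkl','rb'))
for p,s in tins(c): print(p.round(1),s,ray(c,*p,.04).round(4))
f=c['frame']; hsv=cv2.cvtColor(f,cv2.COLOR_RGB2HSV)
red=((hsv[:,:,1]>180)&((hsv[:,:,0]<6)|(hsv[:,:,0]>174))&(hsv[:,:,2]>90)).astype(np.uint8)
n,l,s,ce=cv2.connectedComponentsWithStats(red);i=1+s[1:,4].argmax();print('red',s[i],cv2.minAreaRect(np.argwhere(l==i)[:,::-1].astype(np.float32)))
(a,b),_,_=cv2.minAreaRect(np.argwhere(l==i)[:,::-1].astype(np.float32));print(ray(c,a,b,.015))
w=(f.min(2)>190).astype(np.uint8);w[:,:110]=0;w[:150]=0;w[:,200:]=0
q=cv2.minAreaRect(np.argwhere(w>0)[:,::-1].astype(np.float32));print('alu',q,ray(c,*q[0],.015))
for n_,u,v in(('blue',328,373),('turq',226,394),('jar',484,218)):print(n_,ray(c,u/1.5625,v/1.5625,.04))
cr=f[105:230,110:390];cv2.imwrite('pics/c1.png',cv2.resize(cr,(800,357),interpolation=cv2.INTER_CUBIC)[:,:,::-1])
E
```

```text
[249.1 172.9] [ 19  19 299] [0.5466 0.0093 0.04  ]
[283.5 175.5] [ 21  20 303] [ 0.5363 -0.1094  0.04  ]
[220.2 175.9] [ 20  19 303] [0.5372 0.1092 0.04  ]
[219.  204.8] [ 21  20 308] [0.4374 0.1136 0.04  ]
[283.7 205.1] [ 20  19 307] [ 0.4341 -0.1084  0.04  ]
[251.5 207. ] [ 20  19 310] [0.4288 0.0019 0.04  ]
red [ 309  168   67   61 3923] ((342.0, 198.0), (60.0, 66.0), 90.0)
[ 0.45795469 -0.31460107  0.015     ]
alu ((156.66744995117188, 196.64369201660156), (66.23649597167969, 59.550819396972656), 1.9749339818954468) [0.46896212 0.33568789 0.015     ]
blue [0.32172827 0.14515203 0.04      ]
turq [0.27796651 0.36849011 0.04      ]
jar [ 0.66101289 -0.20237245  0.04      ]
```

View pics/c1.png

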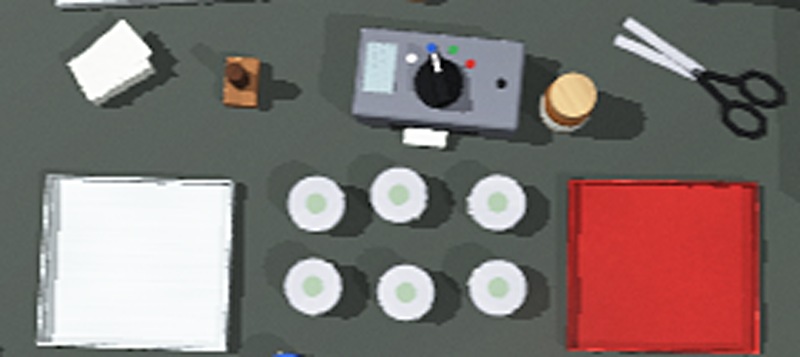

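The crop confirms it: trays are axis-aligned to about 2° and the pointer is near blue/white. I align the tool to the world axes and move it above the first tin, with the gripper shut for the press test.

```bash
python3 -m pendant '[[[230,196,40],[0,0,-0.255]],[[230,196,40],[0,0,-0.255]],[[230,196,40],[0,0,-0.255]],[[230,196,40],[0,0,-0.255]],[[230,196,40],[0,0,-0.255]],[[230,196,40],[0,0,-0.255]],[[230,196,40],[0,0,-0.255]],[[230,196,40],[0,0,-0.255]]]' 0
python3 - <<'E'
from h import *
s=r.sense();print(s['tcp_pos'],s['ee_rot'],s['joints'])
E
```

```text
time_s: 0.9
tcp_pos: [0.332, 0.3553, 0.252]
ee_rot: [[1.0, -0.004, -0.0], [-0.004, -1.0, -0.001], [-0.0, 0.001, -1.0]]
wrist_force: [-0.5, 0.8, 0.0]
gripper_width: 0.355
gripper_force: 0.0
[0.33196998 0.35525988 0.25203649] [[ 9.99990009e-01 -4.45804039e-03 -3.27295093e-04]
 [-4.45821468e-03 -9.99989920e-01 -5.33745585e-04]
 [-3.24912334e-04  5.35199404e-04 -9.99999804e-01]] [ 6.61256964e+01  1.05985974e+01 -2.19687505e+01 -5.65871685e-03
 -5.74682067e+01  2.36219154e+01]
```

```bash
python3 -m pendant '[[[171,246,82],[0,0,0]],[[171,246,82],[0,0,0]],[[171,246,82],[0,0,0]],[[171,246,82],[0,0,0]],[[171,246,82],[0,0,0]],[[171,246,82],[0,0,0]],[[171,246,82],[0,0,0]],[[171,246,82],[0,0,0]],[[171,246,124],[0,0,0]],[[171,246,136],[0,0,0]]]'
python3 -m pendant '[[[0,0,2],[0,0,0]],[[0,0,4],[0,0,0]],[[0,0,4],[0,0,0]]]'
for i in 1 2 3; do python3 -m pendant '[[[0,0,1],[0,0,0]],[[0,0,1],[0,0,0]]]' | egrep 'tcp|force:'; done
```

```text
time_s: 1.9
tcp_pos: [0.5, 0.1112, 0.114]
ee_rot: [[1.0, -0.0, -0.004], [-0.0, -1.0, -0.002], [-0.004, 0.002, -1.0]]
wrist_force: [-0.9, 0.5, -0.1]
gripper_width: 0.005
gripper_force: 0.0
time_s: 2.2
tcp_pos: [0.5025, 0.1112, 0.1134]
ee_rot: [[1.0, -0.0, 0.002], [-0.0, -1.0, 0.001], [0.002, -0.001, -1.0]]
wrist_force: [-0.0, 0.2, 0.9]
gripper_width: 0.008
gripper_force: 0.0
tcp_pos: [0.5022, 0.1105, 0.112]
wrist_force: [0.2, -0.1, 0.1]
gripper_force: 0.0
tcp_pos: [0.502, 0.1101, 0.1104]
wrist_force: [0.2, 0.7, -0.9]
gripper_force: 0.0
tcp_pos: [0.502, 0.1101, 0.1093]
wrist_force: [-0.4, -0.0, 1.4]
gripper_force: 0.5
```

Contact should be at TCP z of about 0.110, so I continue in 1 mm steps.

```bash

for i in 1 2 3 4; do python3 -m pendant '[[[0,0,1],[0,0,0]],[[0,0,1],[0,0,0]],[[0,0,1],[0,0,0]]]' | egrep 'tcp|wrist_force:'; done
```

```text
tcp_pos: [0.502, 0.1102, 0.1083]
wrist_force: [0.8, 0.5, 2.5]
tcp_pos: [0.5018, 0.1102, 0.1074]
wrist_force: [-1.4, -0.4, 3.0]
tcp_pos: [0.5013, 0.11, 0.1067]
wrist_force: [-4.5, 0.3, 7.9]
tcp_pos: [0.5013, 0.11, 0.1063]
wrist_force: [-6.2, 0.3, 13.5]
```

```bash
python3 -m pendant '[[[0,0,-20],[0,0,0]],[[10,101,-20],[0,0,0]],[[10,101,-20],[0,0,0]],[[10,101,-20],[0,0,0]],[[10,101,-5],[0,0,0]],[[10,101,-5],[0,0,0]],[[10,101,-5],[0,0,0]]]' | egrep 'tcp|wrist_force:'
for i in 1 2 3 4 5 6; do python3 -m pendant '[[[0,0,1],[0,0,0]],[[0,0,1],[0,0,0]],[[0,0,1],[0,0,0]]]' | egrep 'tcp|wrist_force:'; done
```

```text
tcp_pos: [0.5118, 0.0095, 0.11]
wrist_force: [0.8, 0.9, -0.0]
tcp_pos: [0.512, 0.0096, 0.1096]
wrist_force: [-1.0, 0.3, 0.4]
tcp_pos: [0.5117, 0.0092, 0.1084]
wrist_force: [-1.5, -0.2, 3.0]
tcp_pos: [0.5114, 0.009, 0.1075]
wrist_force: [-2.2, 0.6, 4.5]
tcp_pos: [0.5108, 0.0088, 0.1068]
wrist_force: [-5.5, 0.3, 9.4]
tcp_pos: [0.5105, 0.0087, 0.1064]
wrist_force: [-6.4, 0.5, 14.3]
tcp_pos: [0.5105, 0.0087, 0.1062]
wrist_force: [-9.4, 1.0, 20.5]
```

```bash
python3 -m pendant '[[[0,0,-20],[0,0,0]],[[-9,119,-20],[0,0,0]],[[-9,119,-20],[0,0,0]],[[-9,119,-20],[0,0,0]],[[-9,119,-6],[0,0,0]],[[-9,119,-6],[0,0,0]],[[-9,119,-6],[0,0,0]]]' | egrep 'tcp|wrist_force:'
for i in 1 2 3 4 5; do python3 -m pendant '[[[0,0,1],[0,0,0]],[[0,0,1],[0,0,0]],[[0,0,1],[0,0,0]]]' | egrep 'tcp|wrist_force:'; done
python3 - <<'E'
from h import *
c=cap('top')
for p,s in tins(c): print(p.round(1),s,ray(c,*p,.04).round(4))
E
```

```text
tcp_pos: [0.5028, -0.1101, 0.1102]
wrist_force: [0.6, -0.2, 1.7]
tcp_pos: [0.5029, -0.1097, 0.1101]
wrist_force: [-1.6, -1.8, 6.2]
tcp_pos: [0.5029, -0.1097, 0.11]
wrist_force: [-2.3, -0.8, 12.5]
tcp_pos: [0.5029, -0.1097, 0.1099]
wrist_force: [-5.6, -0.3, 19.4]
tcp_pos: [0.5031, -0.1098, 0.1099]
wrist_force: [-7.7, 0.0, 25.5]
tcp_pos: [0.5034, -0.1098, 0.1098]
wrist_force: [-8.5, 2.1, 31.0]
[268.  177.3] [ 36  33 790] [ 0.5305 -0.0558  0.04  ]
[227.4 193.2] [  41   60 1842] [0.4771 0.0847 0.04  ]
[254.9 206.4] [ 13  19 185] [ 0.4306 -0.0095  0.04  ]
[283.2 205.5] [ 19  18 280] [ 0.4329 -0.1067  0.04  ]
```

```bash
python3 -m pendant '[[[0,0,-25],[0,0,0]],[[-103,-1,-25],[0,0,0]],[[-103,-1,-25],[0,0,0]],[[-103,-1,-25],[0,0,0]],[[-103,-1,-5],[0,0,0]],[[-103,-1,-5],[0,0,0]],[[-103,-1,-5],[0,0,0]]]' | egrep 'tcp|wrist_force:'
for i in 1 2 3 4 ; do python3 -m pendant '[[[0,0,1],[0,0,0]],[[0,0,1],[0,0,0]],[[0,0,1],[0,0,0]]]' | egrep 'tcp|wrist_force:'; done
python3 -m pendant '[[[0,0,-20],[0,0,0]],[[-5,-110,-20],[0,0,0]],[[-5,-110,-20],[0,0,0]],[[-5,-110,-20],[0,0,0]],[[-5,-110,-4],[0,0,0]],[[-5,-110,-4],[0,0,0]],[[-5,-110,-4],[0,0,0]]]' | egrep 'tcp|wrist_force:'
for i in 1 2 3 4 ; do python3 -m pendant '[[[0,0,1],[0,0,0]],[[0,0,1],[0,0,0]],[[0,0,1],[0,0,0]]]' | egrep 'tcp|wrist_force:'; done
python3 -m pendant '[[[0,0,-20],[0,0,0]],[[8,-112,-20],[0,0,0]],[[8,-112,-20],[0,0,0]],[[8,-112,-20],[0,0,0]],[[8,-112,-4],[0,0,0]],[[8,-112,-4],[0,0,0]],[[8,-112,-4],[0,0,0]]]' | egrep 'tcp|wrist_force:'
for i in 1 2 3 4 ; do python3 -m pendant '[[[0,0,1],[0,0,0]],[[0,0,1],[0,0,0]],[[0,0,1],[0,0,0]]]' | egrep 'tcp|wrist_force:'; done

```

```text
tcp_pos: [0.3997, -0.1083, 0.1101]
wrist_force: [-0.3, 0.5, 1.9]
tcp_pos: [0.3998, -0.1084, 0.11]
wrist_force: [-3.0, 2.0, 10.6]
tcp_pos: [0.3999, -0.1085, 0.1099]
wrist_force: [-4.6, 1.9, 20.6]
tcp_pos: [0.4, -0.1085, 0.1098]
wrist_force: [-7.8, 2.4, 29.6]
tcp_pos: [0.4, -0.1085, 0.1097]
wrist_force: [-11.9, 5.0, 39.7]
tcp_pos: [0.3946, 0.0011, 0.11]
wrist_force: [0.3, 0.7, 0.3]
tcp_pos: [0.395, 0.0011, 0.1095]
wrist_force: [0.8, 0.3, -1.0]
tcp_pos: [0.3946, 0.0013, 0.1083]
wrist_force: [-1.6, 0.7, 4.1]
tcp_pos: [0.3941, 0.0011, 0.1074]
wrist_force: [-2.0, -0.1, 7.4]
tcp_pos: [0.3934, 0.0008, 0.1066]
wrist_force: [-5.9, -0.1, 12.3]
tcp_pos: [0.4031, 0.1137, 0.1101]
wrist_force: [-0.7, -0.2, 1.0]
tcp_pos: [0.4033, 0.1134, 0.11]
wrist_force: [-1.2, 1.0, 9.2]
tcp_pos: [0.4033, 0.1134, 0.1099]
wrist_force: [-4.4, 0.1, 18.0]
tcp_pos: [0.4034, 0.1134, 0.1098]
wrist_force: [-7.5, -0.4, 27.8]
tcp_pos: [0.4035, 0.1134, 0.1097]
wrist_force: [-11.0, -0.5, 36.6]
```

Rocking: back-left, back-middle and front-middle. Steady: back-right, front-right and front-left. I pick front-left first, checking the tin's position in the picture before going down.

```bash
python3 -m pendant '[[[0,0,-45],[0,0,0]],[[34,0,-45],[0,0,0]],[[34,0,-45],[0,0,0]],[[34,0,-45],[0,0,0]],[[34,0,-45],[0,0,0]]]' 1
python3 - <<'E'
from h import *
c=cap('top')
for p,s in tins(c): print(p.round(1),s,ray(c,*p,.04).round(4))
c=cap('wrist','w1.png')
for k,(x,y) in dict(fl=(.4374,.1136),bl=(.5372,.1092),fm=(.4288,.0019)).items(): print(k,proj(c,[x,y,.04]))
E
```

```text
time_s: 14.95
tcp_pos: [0.4357, 0.1124, 0.1502]
ee_rot: [[1.0, -0.003, -0.003], [-0.003, -1.0, -0.002], [-0.003, 0.002, -1.0]]
wrist_force: [-0.2, -0.3, -0.0]
gripper_width: 0.374
gripper_force: 0.0
[249. 173.] [ 19  19 297] [0.5461 0.0094 0.04  ]
[283.5 175.5] [ 21  20 303] [ 0.5363 -0.1094  0.04  ]
[220.3 175.9] [ 20  19 301] [0.5373 0.1091 0.04  ]
[283.8 204.9] [ 19  19 241] [ 0.435  -0.1088  0.04  ]
[253.1 207.1] [ 14  19 184] [ 0.4285 -0.0036  0.04  ]
fl [[251.20934328 204.71914936]]
bl [[257.20343631  58.56472498]]
fm [[400.65457457 215.06075903]]
```

View pics/w1.png

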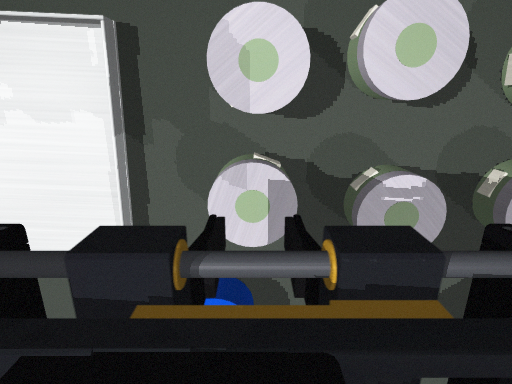

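The wrist view shows the front-left tin's dot at (252,206) against a predicted (251,205), so the measurement holds. I grip it and carry it to the aluminium tray's front-right slot (0.419, 0.283).

```bash
python3 -m pendant '[[[1,-1,0],[0,0,0]],[[1,-1,0],[0,0,0]],[[1,-1,0],[0,0,0]],[[1,-1,0],[0,0,0]],[[1,-1,30],[0,0,0]],[[1,-1,60],[0,0,0]],[[1,-1,73],[0,0,0]],[[1,-1,73],[0,0,0]],[[1,-1,73],[0,0,0]]]' 1
python3 -m pendant '[[[0,0,0],[0,0,0]],[[0,0,0],[0,0,0]],[[0,0,0],[0,0,0]],[[0,0,0],[0,0,0]],[[0,0,0],[0,0,0]],[[0,0,0],[0,0,0]]]' 0
python3 -m pendant '[[[0,0,-40],[0,0,0]],[[0,0,-70],[0,0,0]],[[0,0,-70],[0,0,0]],[[0,0,-70],[0,0,0]]]'
```

```text
time_s: 15.95
tcp_pos: [0.4383, 0.1145, 0.0785]
ee_rot: [[1.0, -0.001, 0.0], [-0.001, -1.0, -0.0], [0.0, 0.0, -1.0]]
wrist_force: [0.6, 0.2, 0.7]
gripper_width: 1.001
gripper_force: 0.0
time_s: 16.55
tcp_pos: [0.4382, 0.1144, 0.0788]
ee_rot: [[1.0, -0.002, 0.001], [-0.002, -1.0, 0.0], [0.001, -0.0, -1.0]]
wrist_force: [-1.1, 0.3, 6.7]
gripper_width: 0.754
gripper_force: 30.0
time_s: 16.95
tcp_pos: [0.4375, 0.1142, 0.1482]
ee_rot: [[1.0, -0.002, -0.0], [-0.002, -1.0, 0.001], [-0.0, -0.001, -1.0]]
wrist_force: [-0.1, -0.2, -2.2]
gripper_width: 0.754
gripper_force: 30.0
```

```bash
python3 -m pendant '[[[-18,-169,0],[0,0,0]],[[-18,-169,0],[0,0,0]],[[-18,-169,0],[0,0,0]],[[-18,-169,0],[0,0,0]],[[-18,-169,0],[0,0,0]],[[-18,-169,40],[0,0,0]],[[-18,-169,60],[0,0,0]],[[-18,-169,66],[0,0,0]],[[-18,-169,66],[0,0,0]]]'
python3 -m pendant '[[[0,0,0],[0,0,0]],[[0,0,0],[0,0,0]],[[0,0,0],[0,0,0]],[[0,0,0],[0,0,0]]]' 1
python3 -m pendant '[[[0,0,-40],[0,0,0]],[[0,0,-67],[0,0,0]],[[0,0,-67],[0,0,0]],[[0,0,-67],[0,0,0]]]'
python3 - <<'E'
from h import *
c=cap('wrist','w2.png')
c=cap('top')
for p,s in tins(c): print(p.round(1),s,ray(c,*p,.04).round(4))
E
```

```text
time_s: 17.85
tcp_pos: [0.4195, 0.2813, 0.0815]
ee_rot: [[1.0, -0.003, -0.003], [-0.003, -1.0, -0.003], [-0.003, 0.003, -1.0]]
wrist_force: [0.1, 0.0, -2.1]
gripper_width: 0.753
gripper_force: 30.0
time_s: 18.25
tcp_pos: [0.4204, 0.2832, 0.0823]
ee_rot: [[1.0, -0.002, 0.0], [-0.002, -1.0, 0.0], [0.0, -0.0, -1.0]]
wrist_force: [-0.1, 0.2, -0.6]
gripper_width: 0.975
gripper_force: 0.0
time_s: 18.65
tcp_pos: [0.4202, 0.2834, 0.1497]
ee_rot: [[1.0, -0.002, 0.001], [-0.002, -1.0, 0.001], [0.001, -0.001, -1.0]]
wrist_force: [0.6, -1.0, 0.5]
gripper_width: 1.0
gripper_force: 0.0
[249.1 173.1] [ 20  19 299] [0.546  0.0093 0.04  ]
[283.5 175.5] [ 21  20 307] [ 0.5363 -0.1094  0.04  ]
[220.2 175.9] [ 20  19 303] [0.5372 0.1092 0.04  ]
[283.7 205.2] [ 20  20 309] [ 0.4339 -0.1084  0.04  ]
[251.5 206.9] [ 20  19 295] [0.4292 0.0019 0.04  ]
```

View pics/w2.png

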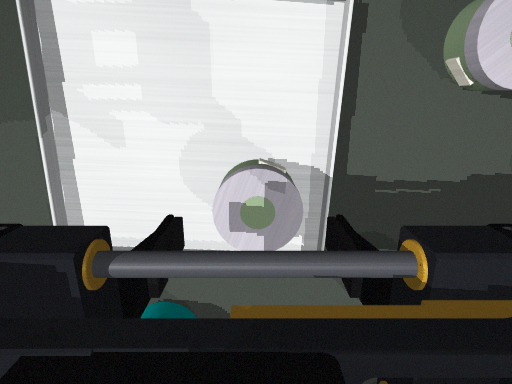

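The tin stands upright in the tray, dot at (258,212). Next is back-right, which goes to the aluminium slot (0.519, 0.283).

```bash
python3 -m pendant '[[[116,393,0],[0,0,0]],[[116,393,0],[0,0,0]],[[116,393,0],[0,0,0]],[[116,393,0],[0,0,0]],[[116,393,0],[0,0,0]],[[116,393,0],[0,0,0]],[[116,393,0],[0,0,0]],[[116,393,0],[0,0,0]],[[116,393,0],[0,0,0]],[[116,393,0],[0,0,0]]]' 1 |egrep tcp
python3 -m pendant '[[[0,0,30],[0,0,0]],[[0,0,60],[0,0,0]],[[0,0,72],[0,0,0]],[[0,0,72],[0,0,0]],[[0,0,72],[0,0,0]]]' | egrep 'tcp|force'
python3 -m pendant '[[[0,0,0],[0,0,0]],[[0,0,0],[0,0,0]],[[0,0,0],[0,0,0]],[[0,0,0],[0,0,0]],[[0,0,0],[0,0,0]],[[0,0,0],[0,0,0]]]' 0 |egrep 'tcp|grip'
python3 -m pendant '[[[0,0,-40],[0,0,0]],[[0,0,-72],[0,0,0]],[[0,0,-72],[0,0,0]],[[0,0,-72],[0,0,0]]]' |egrep 'tcp|grip'
```

```text
tcp_pos: [0.535, -0.1116, 0.1476]
tcp_pos: [0.5361, -0.1091, 0.0778]
wrist_force: [0.7, -0.3, 0.0]
gripper_force: 0.0
tcp_pos: [0.5359, -0.1099, 0.0779]
gripper_width: 0.75
gripper_force: 30.0
tcp_pos: [0.5351, -0.1098, 0.1491]
gripper_width: 0.753
gripper_force: 30.0
```

```bash
python3 -m pendant '[[[-17,-393,0],[0,0,0]],[[-17,-393,0],[0,0,0]],[[-17,-393,0],[0,0,0]],[[-17,-393,0],[0,0,0]],[[-17,-393,0],[0,0,0]],[[-17,-393,0],[0,0,0]],[[-17,-393,0],[0,0,0]],[[-17,-393,0],[0,0,0]],[[-17,-393,0],[0,0,0]],[[-17,-393,0],[0,0,0]]]' |egrep 'tcp|grip'
python3 -m pendant '[[[0,0,30],[0,0,0]],[[0,0,60],[0,0,0]],[[0,0,68],[0,0,0]],[[0,0,68],[0,0,0]],[[0,0,68],[0,0,0]]]' | egrep 'tcp|force'
python3 -m pendant '[[[0,0,0],[0,0,0]],[[0,0,0],[0,0,0]],[[0,0,0],[0,0,0]],[[0,0,0],[0,0,0]]]' 1 |egrep 'tcp|grip'
python3 -m pendant '[[[0,0,-40],[0,0,0]],[[0,0,-68],[0,0,0]],[[0,0,-68],[0,0,0]],[[0,0,-68],[0,0,0]]]' |egrep 'tcp|grip'
python3 - <<'E'
from h import *
c=cap('top')
for p,s in tins(c): print(p.round(1),s,ray(c,*p,.04).round(4))
E
```

```text
tcp_pos: [0.5179, 0.2834, 0.1467]
gripper_width: 0.749
gripper_force: 30.0
tcp_pos: [0.5191, 0.2817, 0.0808]
wrist_force: [0.3, -0.0, -1.4]
gripper_force: 30.0
tcp_pos: [0.5194, 0.2832, 0.0815]
gripper_width: 0.979
gripper_force: 0.0
tcp_pos: [0.5193, 0.2833, 0.15]
gripper_width: 0.999
gripper_force: 0.0
[249.1 173. ] [ 19  19 295] [0.5463 0.0093 0.04  ]
[220.3 175.6] [ 20  19 256] [0.5384 0.1089 0.04  ]
[284.  205.3] [ 19  19 295] [ 0.4335 -0.1094  0.04  ]
[251.5 207.2] [ 18  19 232] [0.4281 0.002  0.04  ]
```

Now front-right (0.434, -0.109), going to the aluminium slot (0.519, 0.383).

```bash
python3 -m pendant '[[[-85,392,0],[0,0,0]],[[-85,392,0],[0,0,0]],[[-85,392,0],[0,0,0]],[[-85,392,0],[0,0,0]],[[-85,392,0],[0,0,0]],[[-85,392,0],[0,0,0]],[[-85,392,0],[0,0,0]],[[-85,392,0],[0,0,0]],[[-85,392,0],[0,0,0]],[[-85,392,0],[0,0,0]]]' 1 |egrep tcp
python3 -m pendant '[[[0,0,30],[0,0,0]],[[0,0,60],[0,0,0]],[[0,0,72],[0,0,0]],[[0,0,72],[0,0,0]],[[0,0,72],[0,0,0]]]' | egrep 'tcp|force'
python3 -m pendant '[[[0,0,0],[0,0,0]],[[0,0,0],[0,0,0]],[[0,0,0],[0,0,0]],[[0,0,0],[0,0,0]],[[0,0,0],[0,0,0]],[[0,0,0],[0,0,0]]]' 0 |egrep 'tcp|grip'
python3 -m pendant '[[[0,0,-40],[0,0,0]],[[0,0,-72],[0,0,0]],[[0,0,-72],[0,0,0]],[[0,0,-72],[0,0,0]]]' |egrep 'tcp|grip'
```

```text
tcp_pos: [0.4326, -0.1099, 0.1484]
tcp_pos: [0.4341, -0.1077, 0.0771]
wrist_force: [0.2, 1.0, 0.6]
gripper_force: 0.0
tcp_pos: [0.4338, -0.1086, 0.0778]
gripper_width: 0.751
gripper_force: 30.0
tcp_pos: [0.4332, -0.1087, 0.1493]
gripper_width: 0.755
gripper_force: 30.0
```

```bash
python3 -m pendant '[[[85,-491,0],[0,0,0]],[[85,-491,0],[0,0,0]],[[85,-491,0],[0,0,0]],[[85,-491,0],[0,0,0]],[[85,-491,0],[0,0,0]],[[85,-491,0],[0,0,0]],[[85,-491,0],[0,0,0]],[[85,-491,0],[0,0,0]],[[85,-491,0],[0,0,0]],[[85,-491,0],[0,0,0]]]' |egrep 'tcp|grip'
python3 - <<'E'
from h import *
print(r.sense()['tcp_pos'])
E
```

```text
tcp_pos: [0.5186, 0.3834, 0.1463]
gripper_width: 0.751
gripper_force: 30.0
[0.51856747 0.38344999 0.14629768]
```

```bash
python3 -m pendant '[[[0,0,30],[0,0,0]],[[0,0,60],[0,0,0]],[[0,0,68],[0,0,0]],[[0,0,68],[0,0,0]],[[0,0,68],[0,0,0]]]' | egrep 'tcp|force'
python3 -m pendant '[[[0,0,0],[0,0,0]],[[0,0,0],[0,0,0]],[[0,0,0],[0,0,0]],[[0,0,0],[0,0,0]]]' 1 |egrep 'tcp|grip'
python3 -m pendant '[[[0,0,-40],[0,0,0]],[[0,0,-68],[0,0,0]],[[0,0,-68],[0,0,0]],[[0,0,-68],[0,0,0]]]' |egrep 'tcp|grip'
python3 - <<'E'
from h import *
c=cap('wrist','w3.png')
c=cap('top')
for p,s in tins(c): print(p.round(1),s,ray(c,*p,.04).round(4))
E
```

```text
tcp_pos: [0.5187, 0.3813, 0.0795]
wrist_force: [0.5, 0.1, -1.1]
gripper_force: 30.0
tcp_pos: [0.5196, 0.3821, 0.0815]
gripper_width: 0.976
gripper_force: 0.0
tcp_pos: [0.5195, 0.3822, 0.1501]
gripper_width: 1.003
gripper_force: 0.0
[249.2 173.1] [ 20  19 301] [0.5461 0.009  0.04  ]
[220.3 175.7] [ 20  19 298] [0.5378 0.1088 0.04  ]
[251.8 207.4] [ 20  20 294] [0.4275 0.0009 0.04  ]
```

View pics/w3.png

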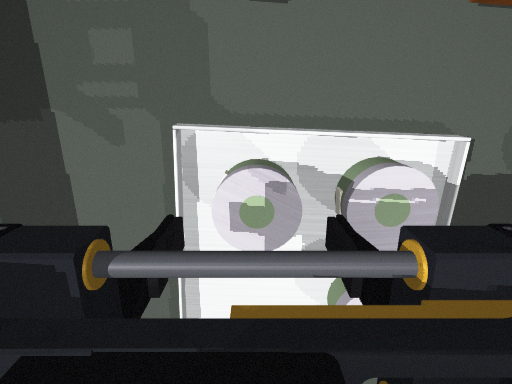

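The three steady tins stand in the aluminium tray, two seen at (257,212) and (392,210). Now the rockers, starting with back-left, which goes to red (0.508, -0.365).

```bash
python3 -m pendant '[[[18,273,0],[0,0,0]],[[18,273,0],[0,0,0]],[[18,273,0],[0,0,0]],[[18,273,0],[0,0,0]],[[18,273,0],[0,0,0]],[[18,273,0],[0,0,0]],[[18,273,0],[0,0,0]],[[18,273,0],[0,0,0]],[[18,273,0],[0,0,0]]]' 1 |egrep tcp
python3 -m pendant '[[[0,0,30],[0,0,0]],[[0,0,60],[0,0,0]],[[0,0,72],[0,0,0]],[[0,0,72],[0,0,0]],[[0,0,72],[0,0,0]]]' | egrep 'tcp|force'
python3 -m pendant '[[[0,0,0],[0,0,0]],[[0,0,0],[0,0,0]],[[0,0,0],[0,0,0]],[[0,0,0],[0,0,0]],[[0,0,0],[0,0,0]],[[0,0,0],[0,0,0]]]' 0 |egrep 'tcp|grip'
python3 -m pendant '[[[0,0,-40],[0,0,0]],[[0,0,-72],[0,0,0]],[[0,0,-72],[0,0,0]],[[0,0,-72],[0,0,0]]]' |egrep 'tcp|grip'
```

```text
tcp_pos: [0.5369, 0.1099, 0.1487]
tcp_pos: [0.5376, 0.11, 0.0778]
wrist_force: [0.4, -0.1, 0.1]
gripper_force: 0.0
tcp_pos: [0.5373, 0.1093, 0.078]
gripper_width: 0.749
gripper_force: 30.0
tcp_pos: [0.5365, 0.109, 0.1491]
gripper_width: 0.75
gripper_force: 30.0
```

```bash
python3 -m pendant '[[[-29,474,0],[0,0,0]],[[-29,474,0],[0,0,0]],[[-29,474,0],[0,0,0]],[[-29,474,0],[0,0,0]],[[-29,474,0],[0,0,0]],[[-29,474,0],[0,0,0]],[[-29,474,0],[0,0,0]],[[-29,474,0],[0,0,0]],[[-29,474,0],[0,0,0]],[[-29,474,0],[0,0,0]]]' |egrep 'tcp|grip'
python3 -m pendant '[[[0,0,30],[0,0,0]],[[0,0,60],[0,0,0]],[[0,0,68],[0,0,0]],[[0,0,68],[0,0,0]],[[0,0,68],[0,0,0]]]' | egrep 'tcp|force'
python3 -m pendant '[[[0,0,0],[0,0,0]],[[0,0,0],[0,0,0]],[[0,0,0],[0,0,0]],[[0,0,0],[0,0,0]]]' 1 |egrep 'tcp|grip'
python3 -m pendant '[[[0,0,-40],[0,0,0]],[[0,0,-68],[0,0,0]],[[0,0,-68],[0,0,0]],[[0,0,-68],[0,0,0]]]' |egrep 'tcp|grip'
python3 - <<'E'
from h import *
c=cap('wrist','w4.png')
c=cap('top')
for p,s in tins(c): print(p.round(1),s,ray(c,*p,.04).round(4))
E
```

```text
tcp_pos: [0.5051, -0.368, 0.1464]
gripper_width: 0.751
gripper_force: 30.0
tcp_pos: [0.5058, -0.3644, 0.0799]
wrist_force: [-2.2, 0.3, 0.4]
gripper_force: 30.0
tcp_pos: [0.5072, -0.3648, 0.0812]
gripper_width: 0.977
gripper_force: 0.0
tcp_pos: [0.5073, -0.3647, 0.15]
gripper_width: 0.999
gripper_force: 0.0
[249.1 173.1] [ 19  19 294] [0.546  0.0094 0.04  ]
[251.5 207.2] [ 20  19 301] [0.4282 0.002  0.04  ]
```

View pics/w4.png

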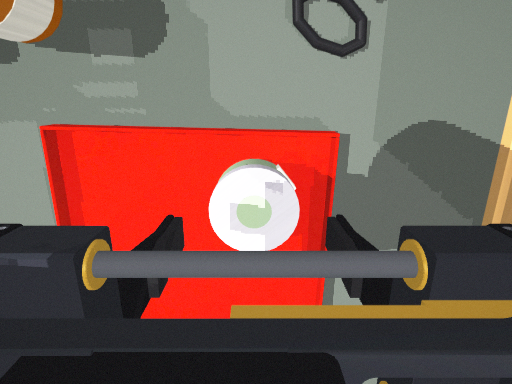

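The tin stands upright in the red tray, dot at (253,211). Next, back-middle (0.546, 0.009) goes to red (0.508, -0.265).

```bash
python3 -m pendant '[[[39,-374,0],[0,0,0]],[[39,-374,0],[0,0,0]],[[39,-374,0],[0,0,0]],[[39,-374,0],[0,0,0]],[[39,-374,0],[0,0,0]],[[39,-374,0],[0,0,0]],[[39,-374,0],[0,0,0]],[[39,-374,0],[0,0,0]],[[39,-374,0],[0,0,0]],[[39,-374,0],[0,0,0]]]' 1 |egrep tcp
python3 -m pendant '[[[0,0,30],[0,0,0]],[[0,0,60],[0,0,0]],[[0,0,72],[0,0,0]],[[0,0,72],[0,0,0]],[[0,0,72],[0,0,0]]]' | egrep 'tcp|force'
python3 -m pendant '[[[0,0,0],[0,0,0]],[[0,0,0],[0,0,0]],[[0,0,0],[0,0,0]],[[0,0,0],[0,0,0]],[[0,0,0],[0,0,0]],[[0,0,0],[0,0,0]]]' 0 |egrep 'tcp|grip'
python3 -m pendant '[[[0,0,-40],[0,0,0]],[[0,0,-72],[0,0,0]],[[0,0,-72],[0,0,0]],[[0,0,-72],[0,0,0]]]' |egrep 'tcp|grip'
python3 -m pendant '[[[-38,274,0],[0,0,0]],[[-38,274,0],[0,0,0]],[[-38,274,0],[0,0,0]],[[-38,274,0],[0,0,0]],[[-38,274,0],[0,0,0]],[[-38,274,0],[0,0,0]],[[-38,274,0],[0,0,0]],[[-38,274,0],[0,0,0]],[[-38,274,0],[0,0,0]]]' |egrep 'tcp|grip'
```

```text
tcp_pos: [0.5461, 0.0095, 0.1481]
tcp_pos: [0.5473, 0.0085, 0.0777]
wrist_force: [0.1, 0.7, 0.2]
gripper_force: 0.0
tcp_pos: [0.5471, 0.0093, 0.0779]
gripper_width: 0.75
gripper_force: 30.0
tcp_pos: [0.5463, 0.0091, 0.1492]
gripper_width: 0.749
gripper_force: 30.0
tcp_pos: [0.5078, -0.2638, 0.148]
gripper_width: 0.751
gripper_force: 30.0
```

```bash
python3 -m pendant '[[[0,0,30],[0,0,0]],[[0,0,60],[0,0,0]],[[0,0,68],[0,0,0]],[[0,0,68],[0,0,0]],[[0,0,68],[0,0,0]]]' | egrep 'tcp|force'
python3 -m pendant '[[[0,0,0],[0,0,0]],[[0,0,0],[0,0,0]],[[0,0,0],[0,0,0]],[[0,0,0],[0,0,0]]]' 1 |egrep 'tcp|grip'
python3 -m pendant '[[[0,0,-40],[0,0,0]],[[0,0,-68],[0,0,0]],[[0,0,-68],[0,0,0]],[[0,0,-68],[0,0,0]]]' |egrep 'tcp|grip'
python3 - <<'E'
from h import *
c=cap('top')
for p,s in tins(c): print(p.round(1),s,ray(c,*p,.04).round(4))
E
python3 -m pendant '[[[-80,-267,0],[0,0,0]],[[-80,-267,0],[0,0,0]],[[-80,-267,0],[0,0,0]],[[-80,-267,0],[0,0,0]],[[-80,-267,0],[0,0,0]],[[-80,-267,0],[0,0,0]],[[-80,-267,0],[0,0,0]],[[-80,-267,0],[0,0,0]],[[-80,-267,0],[0,0,0]]]' |egrep 'tcp|grip'
python3 - <<'E'
from h import *
c=cap('wrist','w5.png');print(proj(c,[.428,.002,.04]))
E
```

```text
tcp_pos: [0.5089, -0.2638, 0.0816]
wrist_force: [-0.0, -0.9, -2.1]
gripper_force: 30.0
tcp_pos: [0.5084, -0.2649, 0.0815]
gripper_width: 0.978
gripper_force: 0.0
tcp_pos: [0.5083, -0.2649, 0.1499]
gripper_width: 0.998
gripper_force: 0.0
[288.1 188.1] [  44   70 2144] [ 0.4926 -0.1244  0.04  ]
[251.6 207.2] [ 20  19 303] [0.4282 0.0019 0.04  ]
tcp_pos: [0.4286, 0.0018, 0.1487]
gripper_width: 0.998
gripper_force: 0.0
[[252.46103994 208.53440352]]
```

View pics/w5.png

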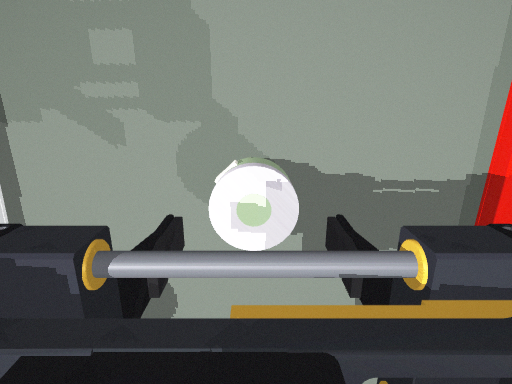

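The last tin's dot is at (253,208), as predicted, between the open fingers. I pick it and place it at red (0.408, -0.265).

```bash
python3 -m pendant '[[[0,0,30],[0,0,0]],[[0,0,60],[0,0,0]],[[0,0,72],[0,0,0]],[[0,0,72],[0,0,0]],[[0,0,72],[0,0,0]]]' | egrep 'tcp|force'
python3 -m pendant '[[[0,0,0],[0,0,0]],[[0,0,0],[0,0,0]],[[0,0,0],[0,0,0]],[[0,0,0],[0,0,0]],[[0,0,0],[0,0,0]],[[0,0,0],[0,0,0]]]' 0 |egrep 'tcp|grip'
python3 -m pendant '[[[0,0,-40],[0,0,0]],[[0,0,-72],[0,0,0]],[[0,0,-72],[0,0,0]],[[0,0,-72],[0,0,0]]]' |egrep 'tcp|grip'
python3 -m pendant '[[[-20,267,0],[0,0,0]],[[-20,267,0],[0,0,0]],[[-20,267,0],[0,0,0]],[[-20,267,0],[0,0,0]],[[-20,267,0],[0,0,0]],[[-20,267,0],[0,0,0]],[[-20,267,0],[0,0,0]],[[-20,267,0],[0,0,0]],[[-20,267,0],[0,0,0]]]' |egrep 'tcp|grip'
```

```text
tcp_pos: [0.4291, 0.0017, 0.0772]
wrist_force: [-0.4, 0.4, -0.8]
gripper_force: 0.0
tcp_pos: [0.429, 0.0024, 0.0778]
gripper_width: 0.75
gripper_force: 30.0
tcp_pos: [0.4284, 0.0024, 0.1493]
gripper_width: 0.756
gripper_force: 30.0
tcp_pos: [0.4078, -0.2636, 0.1483]
gripper_width: 0.752
gripper_force: 30.0
```

```bash
python3 -m pendant '[[[0,0,30],[0,0,0]],[[0,0,60],[0,0,0]],[[0,0,68],[0,0,0]],[[0,0,68],[0,0,0]],[[0,0,68],[0,0,0]]]' | egrep 'tcp|force'
python3 -m pendant '[[[0,0,0],[0,0,0]],[[0,0,0],[0,0,0]],[[0,0,0],[0,0,0]],[[0,0,0],[0,0,0]]]' 1 |egrep 'tcp|grip'
python3 -m pendant '[[[0,0,-40],[0,0,0]],[[0,0,-68],[0,0,0]],[[0,0,-68],[0,0,0]],[[40,-265,-128],[0,0,0]],[[40,-265,-128],[0,0,0]],[[40,-265,-128],[0,0,0]],[[40,-265,-128],[0,0,0]],[[40,-265,-128],[0,0,0]],[[40,-265,-128],[0,0,0]],[[40,-265,-128],[0,0,0]]]' |egrep 'tcp|grip'
python3 - <<'E'
from h import *
import pickle
c=cap('top');pickle.dump(c,open('top2.pkl','wb'))
cv2.imwrite('pics/c2.png',cv2.resize(c['frame'][105:240,110:390],(800,386),interpolation=cv2.INTER_CUBIC)[:,:,::-1])
cw=cap('wrist','w6.png');pickle.dump(cw,open('w6.pkl','wb'))
o=pickle.load(open('top.pkl','rb'))['frame']
cv2.imwrite('pics/kn.png',cv2.resize(o[110:155,230:300],(700,450),interpolation=cv2.INTER_CUBIC)[:,:,::-1])
E
```

```text
tcp_pos: [0.4089, -0.2639, 0.0816]
wrist_force: [0.7, -0.6, -1.7]
gripper_force: 30.0
tcp_pos: [0.4084, -0.2647, 0.0815]
gripper_width: 0.975
gripper_force: 0.0
tcp_pos: [0.4496, 0.0029, 0.2097]
gripper_width: 0.998
gripper_force: 0.0
```

View pics/c2.png

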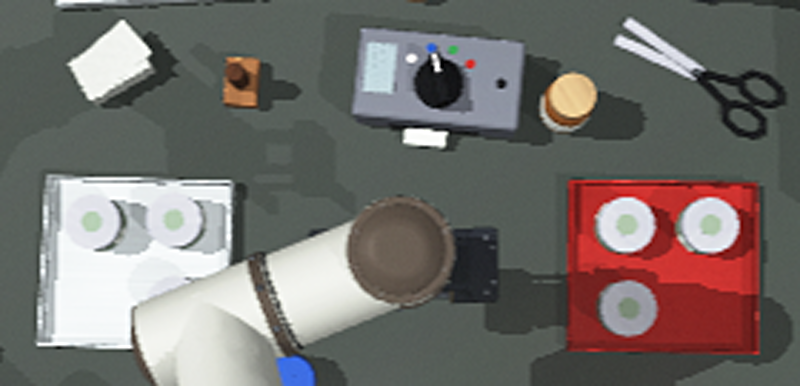

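View pics/w6.png

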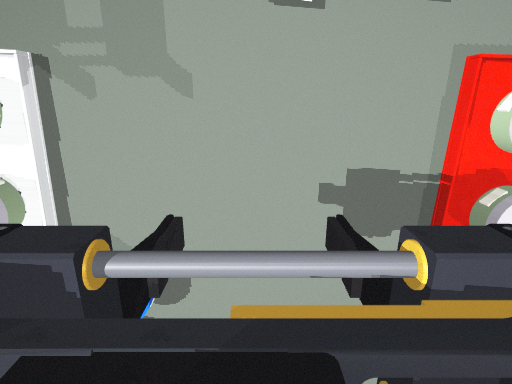

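View pics/kn.png

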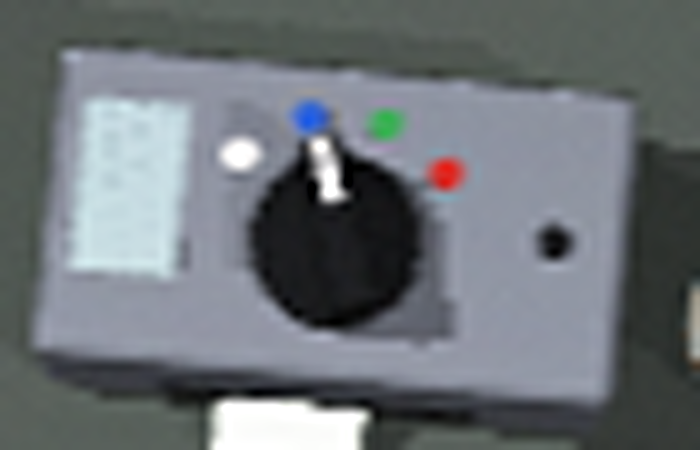

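All six tins are in their trays. The kn.png crop (10x, offset (230,110)) shows dots white (240,155), blue (312,118), green (386,125) and red (447,175); the disc centre is (335,240) and the pointer is on blue. Next I compute the axis.

```bash
python3 - <<'E'
from h import *
import pickle
from scipy.optimize import least_squares
c=pickle.load(open('top.pkl','rb'))
W=lambda u,v,z: ray(c,230+u/10-.45,110+v/10-.45,z)
D=np.array([W(*p,.061)[:2] for p in((240,155),(312,118),(386,125),(447,175))])
print(D,W(335,240,.07))
s=least_squares(lambda q:(D-q[:2]-.045*np.c_[np.cos(q[2]-.6*np.arange(4)),np.sin(q[2]-.6*np.arange(4))]).ravel(),[.66,-.02,.9]);print(s.x,s.fun.round(4))
P=W(322,150,.095)[:2];Q=W(335,190,.095)[:2];print(P,Q,np.arctan2(*(P-Q)[::-1]))
m=c['frame'][110:155,230:300].max(2)<50
n,l,st,ce=cv2.connectedComponentsWithStats(m.astype(np.uint8));i=1+st[1:,4].argmax();print(st[i],ce[i]*10+4.5)
# printer box corners at z .06
co=np.array([W(*p,.06)[:2] for p in((65,48),(637,98),(608,405),(35,345))]);print(co.mean(0),co[1]-co[0])
E
```

```text
[[ 0.70899268 -0.00772767]
 [ 0.72158691 -0.03255339]
 [ 0.71884087 -0.05789854]
 [ 0.70118773 -0.07856753]] [ 0.67698517 -0.03971697  0.07      ]
[ 0.6773912  -0.04023773  0.78846929] [-0.0001  0.0006 -0.     -0.0007  0.0002  0.0003 -0.0001 -0.0002]
[ 0.70167771 -0.03506969] [ 0.68809443 -0.0392474 ] 0.2983804456254254
[ 25  15  17  18 213] [336.42488263 244.96948357]
[ 0.68501419 -0.04034663] [-0.01987719 -0.19626839]
```

Knob axis is (0.677, -0.040). The bar is at yaw +0.19 now and -0.41 on green. I approach above with the tool x along the bar.

```bash
python3 -m pendant '[[[228,43,0],[0,0,-0.19]],[[228,43,0],[0,0,-0.19]],[[228,43,0],[0,0,-0.19]],[[228,43,0],[0,0,-0.19]],[[228,43,0],[0,0,-0.19]],[[228,43,0],[0,0,-0.19]],[[228,43,0],[0,0,-0.19]],[[228,43,0],[0,0,-0.19]]]' 0.5
python3 - <<'E'
from h import *
c=cap('wrist','w7.png');print(proj(c,[[.6772,-.040,.095],[.6772+.029*np.cos(.188),-.04+.029*np.sin(.188),.095]]),r.sense()['joints'])
E
```

```text
time_s: 44.2
tcp_pos: [0.6753, -0.0441, 0.2085]
ee_rot: [[0.983, 0.186, -0.002], [0.186, -0.983, -0.0], [-0.002, -0.0, -1.0]]
wrist_force: [-0.7, 0.5, 0.3]
gripper_width: 0.503
gripper_force: 0.0
[[248.29362623 201.71635589]
 [248.00590834 163.8053322 ]] [ 9.95416756e+00  3.05589045e+01  2.08233389e+00 -1.18821983e-02
 -6.15949247e+01  9.07993917e+01]
```

View pics/w7.png

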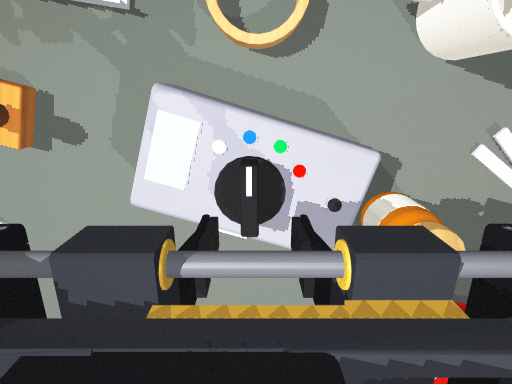

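The bar is vertical in view at u=249 (predicted 248), with the pointer on blue. I descend and check.

```bash
python3 -m pendant '[[[0,0,0],[0,0,0]],[[0,0,0],[0,0,0]],[[0,0,30],[0,0,0]],[[0,0,55],[0,0,0]],[[0,0,66],[0,0,0]],[[0,0,66],[0,0,0]],[[0,0,66],[0,0,0]]]'|egrep 'tcp|force|rot'
```

```text
tcp_pos: [0.6773, -0.043, 0.1444]
ee_rot: [[0.982, 0.188, 0.002], [0.188, -0.982, -0.0], [0.002, 0.0, -1.0]]
wrist_force: [-0.1, -0.2, -0.4]
gripper_force: 0.0
```

```bash
python3 -m pendant '[[[0,-3,1],[0,0,0]],[[0,-3,1],[0,0,0]],[[0,-3,1],[0,0,0]]]'|egrep 'tcp|force'
python3 -m pendant '[[[0,0,0],[0,0,0]],[[0,0,0],[0,0,0]],[[0,0,0],[0,0,0]],[[0,0,0],[0,0,0]],[[0,0,0],[0,0,0]]]' 0|egrep 'tcp|force|width'
python3 -m pendant '[[[0,0,0],[0,0,0.1]],[[0,0,0],[0,0,0.2]],[[0,0,0],[0,0,0.3]],[[0,0,0],[0,0,0.4]],[[0,0,0],[0,0,0.5]],[[0,0,0],[0,0,0.6]],[[0,0,0],[0,0,0.6]],[[0,0,0],[0,0,0.6]],[[0,0,0],[0,0,0.6]]]'
```

```text
tcp_pos: [0.6763, -0.04, 0.143]
wrist_force: [0.1, -0.2, 0.4]
gripper_force: 0.0
tcp_pos: [0.676, -0.0398, 0.1422]
wrist_force: [-0.2, 0.5, -0.2]
gripper_width: 0.159
gripper_force: 30.0
time_s: 46.65
tcp_pos: [0.6761, -0.0394, 0.1422]
ee_rot: [[0.917, -0.399, 0.0], [-0.399, -0.917, 0.001], [-0.0, -0.001, -1.0]]
wrist_force: [-1.0, 6.0, -0.0]
gripper_width: 0.157
gripper_force: 30.0
```

```bash
python3 -m pendant '[[[0,0,0],[0,0,0]],[[0,0,0],[0,0,0]],[[0,0,0],[0,0,0]],[[0,0,0],[0,0,0]]]' 0.5|egrep 'width|force'
python3 -m pendant '[[[0,0,-30],[0,0,0]],[[0,0,-60],[0,0,0]],[[0,0,-90],[0,0,0]],[[-200,-60,-130],[0,0,0]],[[-200,-60,-130],[0,0,0]],[[-200,-60,-130],[0,0,0]],[[-200,-60,-130],[0,0,0]],[[-200,-60,-130],[0,0,0]],[[-200,-60,-130],[0,0,0]],[[-200,-60,-130],[0,0,0]]]'|egrep 'tcp|force'
python3 - <<'E'
from h import *
c=cap('top')
cv2.imwrite('pics/end.png',cv2.resize(c['frame'][105:240,110:390],(800,386),interpolation=cv2.INTER_CUBIC)[:,:,::-1])
E
```

```text
wrist_force: [0.4, -0.5, 0.2]
gripper_width: 0.431
gripper_force: 0.0
tcp_pos: [0.5173, 0.0947, 0.2724]
wrist_force: [0.1, 0.2, 0.1]
gripper_force: 0.0
```

View pics/end.png

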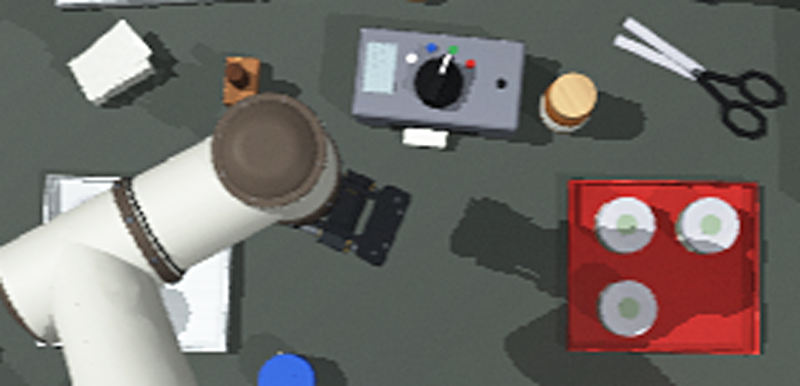

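The pointer at (446,64) aims at the green dot, the red tray holds its three tins and the bystanders have not moved. The arm hides the aluminium tray, so I check it with the scene camera.

```bash
python3 - <<'E'
from h import *
c=cap('scene')
cv2.imwrite('pics/end2.png',cv2.resize(c['frame'][140:320,130:420],(800,496),interpolation=cv2.INTER_CUBIC)[:,:,::-1])
E
```

```text
(no output)
```

View pics/end2.png

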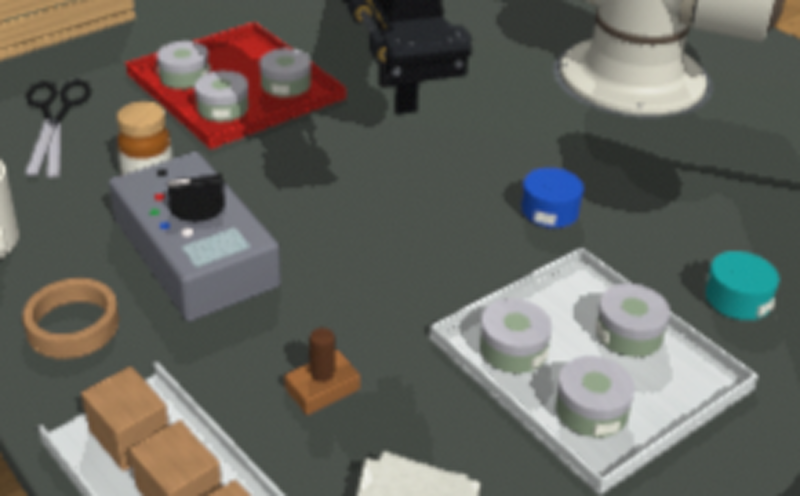

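Three tins stand upright in each tray: aluminium at (516,335), (595,395) and (633,320), red at (182,62), (222,95) and (285,72). I hand the job in.

```bash
python3 -c "
from station import r
print(r.finish_job())"
```

```text
the job is handed in; nothing more can be done
None
```

The job is handed in: the three steady tins stand in the aluminium tray, the three rocking tins in the red tray, and the selector points at green; the last pictures confirm this, but the hand-in returned no verdict.

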